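# Unclamp the air cylinders and clip them into the rack

## Robot

A 7-joint arm with a two-finger parallel gripper is mounted at the origin on the work surface. World frame = base frame: x ahead of the robot, y to its left, z up, the work surface at z = 0. Lengths are in m, angles in rad, forces in N, time in s.
With the tool pointing down it reaches from about 0.4 to 0.85 m from the base axis. Payload 4.4 kg.
Tool frame: the origin (TCP) lies on the centre line of the jaws, within the pads' length; the fingertips stand 8 mm ahead of it and the grasp point (between the pads) lies 11 mm behind it; z points along the fingers, y is the line along which they close (so a half turn about z gives the same grasp; the last joint's range is limited). The gripper opens to 94 mm and grips with 3 to 60 N. Pads are 16 mm wide; open, the fingers measure 119 mm over their backs; the gripper's body (75 mm by 177 mm) begins 78 mm behind the grasp point.
Start: joints at [-1.376, 0.628, 0.038, 1.517, -0.027, 0.996, -0.02], TCP at [0.168, 0.628, 0.213] pointing down, gripper open.
Joint ranges: [-3.06, 3.06], [-0.37, 2.12], [-1.25, 1.32], [0.18, 2.47], [-1.1, 4.24], [0.23, 1.98], [-2.94, 2.94]. Speed limits (rad/s): [2.57, 2.57, 3.14, 3.14, 3.14, 3.14, 3.14].

## Interface

Orientations are given as [roll, pitch, yaw] about the fixed x, y, z axes, in that order (R = Rz(yaw) Ry(pitch) Rx(roll)).
In Python, from cell import ctrl gives the robot as it stands.
- The arm moves only by the shell command python3 -m pendant 'ROWS' [OPENING] [FORCE]. ROWS is text: rows parted by semicolons, each of 6 numbers parted by spaces: the shift along the world's x, y, z in mm, then the turn, a rotation vector about the world's x, y, z in rad. In form: tx ty tz wx wy wz; .... A call has 1 to 8 rows; each row is the pose to reach, as a shift and turn from the pose commanded when the call began; what a row does not reach only later rows make up. A row lasts 1/10 s, in which the tool goes at most 50 mm and 8.59 degrees, less where a joint would pass 70% of its speed; a pose out of reach is approached as far as the arm can. A call with a gripper value outside its range is refused whole. OPENING is the opening, from 0 (shut) to 1 (fully open), set as the call begins (- or left out, the last holds). The fingers move at their own pace and stop on an object; FORCE is the grip in N (left out, the last holds). Time passes only in rows, so rows that repeat a pose let the fingers close. It gives the time, the measured TCP pose, the force, the opening and the grip force at its end, in the units of the state.
- ctrl.state(): the state, without advancing time (a new reading comes with each control period).
- ctrl.read_camera(name): name is "scene" or "top" or "wrist"; returns a dict with "frame" (480x640x3 uint8, red, green, blue), "range_z" (480x640 float32, m along the optical axis (not along the pixel's ray), 0 where there is no reading), "camera_matrix" (3x3 intrinsics, pixels), "R" (3x3) and "t" (3): a world point X has camera coordinates R X + t; the wrist camera has in their place "hand_eye" (4x4, takes a point from camera to tool coordinates, whose origin is the TCP and whose axes are the flange's). Camera axes: x right, y down, z forward; pixel columns grow to the right and rows downward; lengths in m; the calibration is good to about 2 mm. A picture is of the moment at which its call begins: read the wrist's pose just before it.
- ctrl.finish_job(): hands the job in; it is judged then, once.
The state is a dict: "time": time; "joint_pos": joint angles; "dq": joint speeds; "joint_torque": joint torques, N m; "tool_pos": TCP position; "orientation": TCP orientation; "contact_force": force on the tool from outside, world axes, zero at the start; "ft_torque": the same for the moment, N m; "width": opening from 0.0 (shut) to 1.0 (fully open); "grasp_force": force on a finger pad.
Only numpy, scipy, OpenCV 4.12 (cv2) and the standard library are available. Lean on these libraries where they do the work, as an engineer would, in place of code of your own. Each camera call takes 0.05 s, during which the arm holds its last target. There are 200 camera calls.

## Task

The air cylinders in the ratchet clamp are finished. Lift the ratchet pawl by its tab, slide the clamp bar fully back by its black handle, then take out every cylinder and snap each one, barrel level, into its own pair of spring clips on the plywood rack. When all of them are clipped in, slide the empty clamp's bar fully home again and put the pawl back down; leave the other things on the bench where they are.

Things in the scene. Friction and masses are not known exactly. Their poses are not given: they have to be found in the camera images.
- clamp: grey bench clamp, fixed; origin on the bench top, z up, y = slide direction (+y = back, towards the handle). Bed 290 (x) x 290 (y) x 6 mm, y -170 to 120 mm. Stop block across it at y -164 to -146, 52 mm high. Cylinders start with middles at y -70, x about -102, -34, 34, 102. Two cheeks (x +-20 to 32, y 96 to 120, 64 mm high) hold the pawl's pin.
- bar (a joint): slide of the clamp bar, m: 0 = fully home, 0.035 = fully back; stays where left, 4 N friction. It carries the aluminium jaw, 280 mm wide, at home at clamp y 6 to 20 mm, 65 mm high, whose lip (59 to 65 mm up) covers the cylinders' ends to y -6, so they come out only with the bar back. While the pawl is down its tooth stops the bar from going back over 4 mm.
- bar_grip (a point): on the bar's handle, an upright black round post 24 mm thick, top 96 mm above the bench: point on its axis 75 mm up, at clamp x 0, y 165 mm with the bar home; moves with the bar. Pinch from above.
- pawl (a joint): angle of the ratchet pawl, rad: 0 = down, engaged; grows as it is lifted, to 1.1. Clear of the teeth from about 0.3; lift to 0.6 or more. Stiff hinge (0.15 N m) that stays at any angle it is left at, so it must be turned back down to 0.
- pawl_tab (a point): on the pawl's upright dark steel tab, a plate 18 mm thick (clamp x) and 22 mm wide (clamp y), top 15 mm above this point. Hinge pin along clamp x at clamp y 108 mm, 50 mm above the bench. Pawl down: point at clamp x 0, y 65, 90 mm up; lifted, it swings about the pin, up and back towards +y. Pinch from above across the thickness.
- rack: plywood clip rack, fixed: board 290 (x) x 110 (y) x 10 mm, origin on the bench top under its middle, z up. Four pairs of C-shaped steel spring clips open upwards, at x -112.5, -37.5, 37.5, 112.5 mm. The two clips of a pair stand at y -36 and 36 mm, each 12 mm wide, so a barrel snapped in lies along the rack's y with 60 mm clear between the clips.
- clip0 (a point): clip pair at rack x -112.5 mm: the place of the barrel's middle when snapped in, 50 mm above the bench; axes as the rack's. Flared mouth 30 mm wide at 71 mm height, narrowing to 19 mm at 60 mm. A barrel pressed straight down, level, snaps through with 10 to 18 N in all and rests on the seats; 9 mm of play either way along the barrel.
- clip1 (a point): clip pair at rack x -37.5 mm: the place of the barrel's middle when snapped in, 50 mm above the bench; axes as the rack's. Flared mouth 30 mm wide at 71 mm height, narrowing to 19 mm at 60 mm. A barrel pressed straight down, level, snaps through with 10 to 18 N in all and rests on the seats; 9 mm of play either way along the barrel.
- clip2 (a point): clip pair at rack x 37.5 mm: the place of the barrel's middle when snapped in, 50 mm above the bench; axes as the rack's. Flared mouth 30 mm wide at 71 mm height, narrowing to 19 mm at 60 mm. A barrel pressed straight down, level, snaps through with 10 to 18 N in all and rests on the seats; 9 mm of play either way along the barrel.
- clip3 (a point): clip pair at rack x 112.5 mm: the place of the barrel's middle when snapped in, 50 mm above the bench; axes as the rack's. Flared mouth 30 mm wide at 71 mm height, narrowing to 19 mm at 60 mm. A barrel pressed straight down, level, snaps through with 10 to 18 N in all and rests on the seats; 9 mm of play either way along the barrel.
- cyl0: air cylinder (3 or 4 present, all alike): round barrel 26 mm thick, 102 mm long, between two square grey caps (48 x 48, 24 mm thick); 150 mm overall, 0.2-0.45 kg. Origin mid-barrel on its axis, own y along the barrel (ends alike). Lying flat it rests on its caps, axis 24 mm up, and does not roll. Starts on the clamp's bed, along the clamp's y. Grip mid-barrel from above.
- cyl1: air cylinder (3 or 4 present, all alike): round barrel 26 mm thick, 102 mm long, between two square grey caps (48 x 48, 24 mm thick); 150 mm overall, 0.2-0.45 kg. Origin mid-barrel on its axis, own y along the barrel (ends alike). Lying flat it rests on its caps, axis 24 mm up, and does not roll. Starts on the clamp's bed, along the clamp's y. Grip mid-barrel from above.
- cyl2: air cylinder (3 or 4 present, all alike): round barrel 26 mm thick, 102 mm long, between two square grey caps (48 x 48, 24 mm thick); 150 mm overall, 0.2-0.45 kg. Origin mid-barrel on its axis, own y along the barrel (ends alike). Lying flat it rests on its caps, axis 24 mm up, and does not roll. Starts on the clamp's bed, along the clamp's y. Grip mid-barrel from above.
- cyl3: air cylinder (3 or 4 present, all alike): round barrel 26 mm thick, 102 mm long, between two square grey caps (48 x 48, 24 mm thick); 150 mm overall, 0.2-0.45 kg. Origin mid-barrel on its axis, own y along the barrel (ends alike). Lying flat it rests on its caps, axis 24 mm up, and does not roll. Starts on the clamp's bed, along the clamp's y. Grip mid-barrel from above.
- cup: bystander, not part of the job: open steel cup 72 mm wide, 55 mm high, near the rack's far edge; origin under its middle.
- screwdriver: bystander, not part of the job: screwdriver 200 mm long lying on the bench near the clamp's robot-side edge.
- wrench: bystander, not part of the job: wrench 200 mm long lying on the bench near the rack's robot-side edge.

How it is judged:
By the outcome, as a careful person would: the job done as asked, in the order asked, and still so for the second after the job is handed in, with the robot touching nothing.
Of cyl0, cyl1, cyl2, cyl3 only 3 to 4 are there at a start; the rules pass over those that are not, and their reading is None.
At some moment in a run one of cyl0, cyl1, cyl2, cyl3 may be knocked a few centimetres aside while the robot is not near it.
Once in a run the grip may slacken for a moment while it holds something.
It also fails if it takes over 208 s, if anything falls off the work surface, if the arm or the gripper's body presses on something with over 40 N, if the wrist force passes 120 N, or if a joint passes its speed limit or range.

## Working session

There is one attempt and no reset: what is moved stays moved. The work goes in short steps, Python scripts to look and compute and a shell command to move; the robot and the scene stay as the last step left them, time stands still between calls to the robot, and variables do not carry over. Pictures are saved under pics/ and viewed, at most 14 in all, crops included, and the job is handed in when it is done.

```bash
mkdir -p pics; ls; cat > h.py <<'E'
import numpy as np, cv2
from cell import ctrl
from scipy.spatial.transform import Rotation as Ro
def shot(n,save=None):
    s=ctrl.state(); c=ctrl.read_camera(n)
    if 'R' in c: c['Rw']=np.array(c['R']).T; c['tw']=-c['Rw']@np.array(c['t'])
    else:
        T=np.eye(4);T[:3,:3]=Ro.from_euler('xyz',s['orientation']).as_matrix();T[:3,3]=s['tool_pos']
        W=T@np.array(c['hand_eye']);c['Rw']=W[:3,:3];c['tw']=W[:3,3]
    if save: cv2.imwrite('pics/'+save,c['frame'][:,:,::-1])
    return c
def ray(c,u,v):
    return c['Rw']@np.linalg.solve(np.array(c['camera_matrix']),[u,v,1.])
def atz(c,u,v,z):
    d=ray(c,u,v); return c['tw']+d*(z-c['tw'][2])/d[2]
def dep(c,u,v): 
    return c['tw']+ray(c,u,v)*c['range_z'][v,u]
def cloud(c):
    v,u=np.mgrid[0:480,0:640]; p=np.stack([u,v,np.ones_like(u)],-1).reshape(-1,3)
    d=p@np.linalg.inv(np.array(c['camera_matrix'])).T@c['Rw'].T
    return (c['tw']+d*c['range_z'].reshape(-1,1)).reshape(480,640,3)
E
python3 - <<'E'
from h import *
import pickle
for n in ['top','scene']:
    c=shot(n,n+'0.png'); pickle.dump(c,open(n+'0.pkl','wb')); print(n,c['tw'],(c['range_z']>0).mean())
s=ctrl.state();print(s['time'],s['tool_pos'],s['orientation'],s['width'],s['contact_force'])
E
```

```text
pics
top [0.3480212  0.02698432 1.26389691] 0.9958561197916667
scene [1.2237002  0.34089006 1.05925298] 0.99615234375
0.1 [0.16742956 0.62748575 0.21269223] [-3.13996420e+00  2.72834951e-06  2.88081919e+00] 0.9972080627823172 [0.32623665 0.01142297 0.04691541]
```

View pics/top0.png

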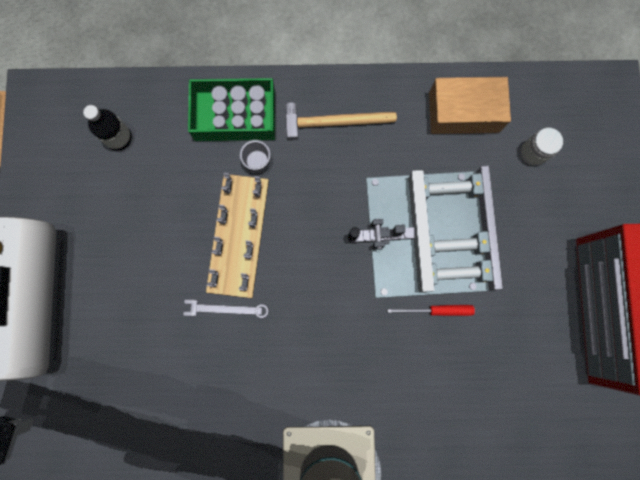

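View pics/scene0.png

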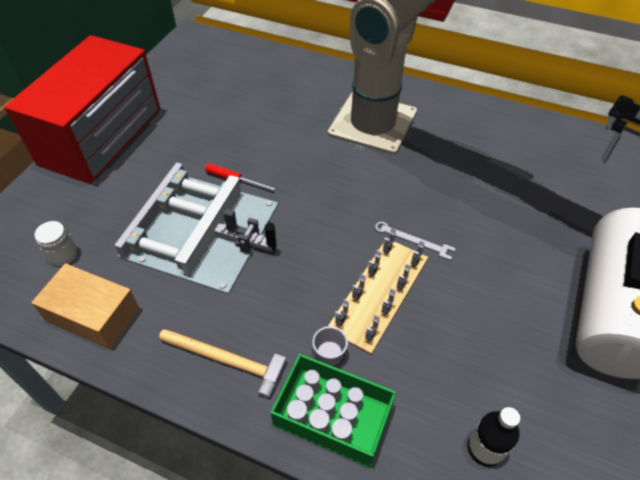

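The top view shows the clamp at about (435,235) with 3 cylinders, at rows 187, 244 and 272. The handle is at (354,236), the pawl tab at (399,230), and the rack at (238,235) with 4 clip pairs. Next I'll enlarge both.

```bash
python3 - <<'E'
from h import *
import pickle
c=pickle.load(open('top0.pkl','rb'))
f=c['frame'][:,:,::-1]
a=cv2.resize(f[160:305,340:510],None,fx=4,fy=4,interpolation=cv2.INTER_CUBIC)
b=cv2.resize(f[160:305,195:280],None,fx=4,fy=4,interpolation=cv2.INTER_CUBIC)
cv2.imwrite('pics/a.png',a);cv2.imwrite('pics/b.png',b)
P=cloud(c)
for n,(u,v) in dict(handle=(354,233),tab=(399,229),jaw1=(419,176),jaw2=(427,285),bed=(385,200),board=(240,230),bench=(320,200),cyl=(455,187)).items(): print(n,P[v,u].round(4))
E
```

```text
handle [ 0.5347 -0.0645  0.0916]
tab [ 0.5399 -0.163   0.1062]
jaw1 [ 0.6695 -0.2198  0.0697]
jaw2 [ 0.4178 -0.2273  0.0683]
bed [ 0.6278 -0.148   0.0073]
board [0.5579 0.2013 0.0153]
bench [ 0.633   0.009  -0.0054]
cyl [ 0.6485 -0.3087  0.0441]
```

View pics/a.png

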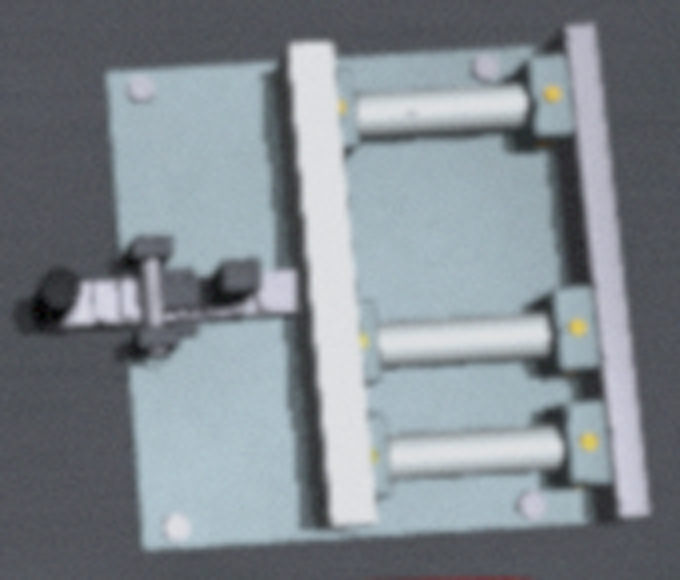

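View pics/b.png

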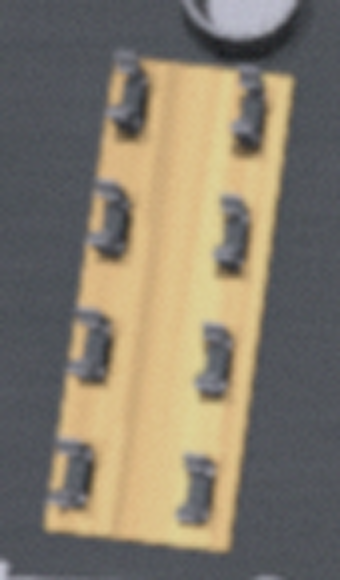

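Crop a shows three cylinders between the jaw and the stop, the tab top at crop (240,275), the handle top at (60,287), and bed corners (106,72) and (142,550). Crop b shows the board corners at (115,60), (295,75), (230,550) and (45,530). I'll fit the poses from these.

```bash
cat >> h.py <<'E'
def fit(model,world):
    m=np.array(model)[:,:2];w=np.array(world)[:,:2];mc=m.mean(0);wc=w.mean(0)
    U,S,V=np.linalg.svd((m-mc).T@(w-wc));R=V.T@np.diag([1,np.linalg.det(V.T@U.T)])@U.T
    t=wc-R@mc; return R,t,(w-(m@R.T+t))*1000
E
python3 - <<'E'
from h import *
import pickle
c=pickle.load(open('top0.pkl','rb'))
A=lambda u,v,z:atz(c,340+(u-1.5)/4,160+(v-1.5)/4,z)
B=lambda u,v,z:atz(c,195+(u-1.5)/4,160+(v-1.5)/4,z)
m=[(.145,.12),(-.145,.12),(.14,.006),(.14,.02),(-.14,.006),(-.14,.02)]
m=[(.145,.12),(-.145,.12),(.145,-.146),(.145,-.164),(-.145,-.146),(-.145,-.164)]
w=[A(106,72,.006),A(142,550,.006),A(565,25,.052),A(597,22,.052),A(617,517,.052),A(650,515,.052)]
R,t,e=fit(m,w);print('clamp',t,np.degrees(np.arctan2(R[1,0],R[0,0])),e.round(1).tolist())
print('grip',R@[0,.165]+t,A(60,287,.096),'tab',R@[0,.065]+t,A(240,275,.105))
for a,b in [((352,112),(527,104)),((378,343),(550,334)),((388,458),(563,448))]:
    p=(A(*a,.037)+A(*b,.037))/2; q=A(*b,.037)-A(*a,.037); print('cyl',p, R.T@(p[:2]-t), np.linalg.norm(q), np.degrees(np.arctan2(q[0],-q[1])))
m=[(.145,.055),(.145,-.055),(-.145,-.055),(-.145,.055)]
R,t,e=fit(m,[B(115,60,.01),B(295,75,.01),B(230,550,.01),B(45,530,.01)])
print('rack',t,np.degrees(np.arctan2(R[1,0],R[0,0])),e.round(1).tolist())
for x in (-.1125,-.0375,.0375,.1125): print(R@[x,0]+t)
print('cup',B(240,8,.055))
E
```

```text
clamp [ 0.54551351 -0.23067599] 2.6097241477687874 [[-0.4, 0.1], [-0.7, 0.3], [-0.4, -0.1], [0.4, -1.0], [0.5, 0.8], [0.5, -0.0]]
grip [ 0.53800065 -0.06584712] [ 0.53762154 -0.06562726  0.096     ] tab [ 0.5425539 -0.1657434] [ 0.54146784 -0.16461698  0.105     ]
cyl [ 0.65138401 -0.29768776  0.037     ] [ 0.10270948 -0.07176283] 0.10382825474127126 1.8475325389767399
cyl [ 0.51344753 -0.30491895  0.037     ] [-0.0354132  -0.07270592] 0.10048386241014282 2.2114172269268515
cyl [ 0.44655272 -0.30803981  0.037     ] [-0.10238073 -0.07277765] 0.10148096532055934 2.4751493644616116
rack [0.54775061 0.20778447] -7.499722458969123 [[-2.7, -0.1], [0.7, -0.5], [1.6, 0.3], [0.4, 0.3]]
[0.43621299 0.22246813]
[0.5105714  0.21267902]
[0.58492982 0.20288992]
[0.65928823 0.19310081]
cup [0.71395915 0.16227376 0.055     ]
```

```bash
python3 -m pendant '10 -45 10 0 0 -0.08;25 -90 20 0 0 -0.16;45 -135 30 0 0 -0.24;65 -180 40 0 0 -0.32;90 -225 40 0 0 -0.4;115 -265 40 0 0 -0.48;140 -305 40 0 0 -0.56;165 -350 40 0 0 -0.64' 1 20
```

```text
time: 0.9
tool_pos: [0.3325, 0.2779, 0.2536]
orientation: [3.141, -0.0, 2.238]
contact_force: [1.6, -1.1, -0.9]
width: 1.003
grasp_force: 0.0
```

```bash
python3 -m pendant '24 -44 0 0 0 -0.07;48 -88 0 0 0 -0.14;72 -132 0 0 0 -0.21;96 -176 0 0 0 -0.28;120 -220 0 0 0 -0.35;144 -264 0 0 0 -0.42;168 -308 0 0 0 -0.5;186 -350 0 0 0 -0.56'
```

```text
time: 1.7
tool_pos: [0.5188, -0.0726, 0.2533]
orientation: [3.141, 0.0, 1.678]
contact_force: [-0.2, 0.1, -0.7]
width: 0.998
grasp_force: 0.0
```

```bash
python3 -m pendant '10 -46 0 0 0 -0.06;22 -80 0 0 0 -0.06;22 -80 0 0 0 -0.06;22 -80 0 0 0 -0.06' && python3 - <<'E'
from h import *
import pickle
c=shot('wrist','w1.png');pickle.dump(c,open('w1.pkl','wb'))
print(c['tw'],c['Rw'].round(2).tolist(),ctrl.state()['tool_pos'])
E
```

```text
time: 2.1
tool_pos: [0.5394, -0.1509, 0.2529]
orientation: [-3.14, -0.001, 1.619]
contact_force: [-0.4, 1.1, 0.1]
width: 1.001
grasp_force: 0.0
[ 0.53584921 -0.07329655  0.42465898] [[1.0, 0.05, 0.01], [0.05, -0.96, -0.26], [-0.0, 0.26, -0.96]] [ 0.53941257 -0.14947347  0.25291191]
```

View pics/w1.png

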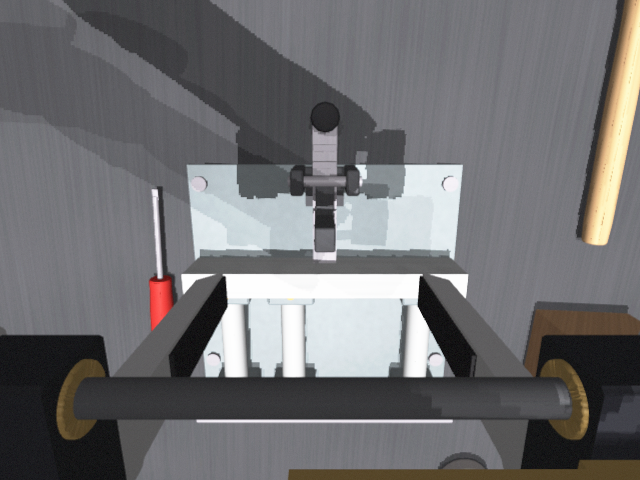

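The wrist view shows the handle top at (325,117), and the tab as the dark block at about (325,237), in line with the fingers.

```bash
python3 - <<'E'
from h import *
import pickle
c=pickle.load(open('w1.pkl','rb'));P=cloud(c)
print('handle',P[117,325],atz(c,325,117,.096))
M=(P[...,2]>.095)&(P[...,2]<.115)&(abs(P[...,0]-.54)<.03)&(P[...,1]<-.12)&(P[...,1]>-.19)
v,u=np.nonzero(M);print(u.min(),u.max(),v.min(),v.max(),P[M].mean(0),P[M].min(0),P[M].max(0))
print('bed',P[180:240,220:280].reshape(-1,3)[:,2].mean(), 'jaw',P[285,200],P[285,440])
# bed corners & jaw edge
for u,v,m in [(187,165,0),(462,165,0)]: print(atz(c,u,v,.006))
E
```

```text
handle [ 0.53713911 -0.06339746  0.09662601] [ 0.53714158 -0.06337857  0.096     ]
315 335 225 252 [ 0.54195423 -0.16181507  0.10470452] [ 0.53301777 -0.17449866  0.09524453] [ 0.55094142 -0.15163267  0.10720638]
bed 0.008215918893084498 jaw [ 0.48453978 -0.14241585  0.26191106] [ 0.59155269 -0.13784118  0.26042086]
[ 0.39477299 -0.11590531  0.006     ]
[ 0.68382603 -0.10203491  0.006     ]
```

```bash
python3 -m pendant '1.5 -13 -50 0 0 0;1.5 -13 -100 0 0 0;1.5 -13 -140 0 0 0;1.5 -13 -169 0 0 0;1.5 -13 -169 0 0 0' 0.6 && python3 -m pendant '0 0 0 0 0 0;0 0 0 0 0 0;0 0 0 0 0 0;0 0 0 0 0 0' 0 30
```

```text
time: 2.65
tool_pos: [0.5384, -0.16, 0.081]
orientation: [-3.134, -0.004, 1.624]
contact_force: [-0.6, 0.4, 0.7]
width: 0.619
grasp_force: 0.0
time: 3.05
tool_pos: [0.5423, -0.1637, 0.0859]
orientation: [3.139, 0.001, 1.621]
contact_force: [0.0, -0.5, -0.3]
width: 0.295
grasp_force: 0.0
```

```bash
python3 -m pendant '0 0 0 0 0 0;0 0 0 0 0 0' && python3 -m pendant '-0.2 5.2 5.7 -0.14 -0.006 0;-0.5 11.2 10.5 -0.28 -0.013 0;-0.8 17.8 14.5 -0.42 -0.019 0;-1.1 24.9 17.5 -0.56 -0.025 0;-1.5 32.3 19.6 -0.7 -0.032 0;-1.7 37.7 20.3 -0.8 -0.036 0;-1.7 37.7 20.3 -0.8 -0.036 0'
```

```text
time: 3.25
tool_pos: [0.5418, -0.1637, 0.0852]
orientation: [3.14, 0.0, 1.621]
contact_force: [-0.2, 0.4, 4.5]
width: 0.189
grasp_force: 30.0
time: 3.95
tool_pos: [0.54, -0.1246, 0.1056]
orientation: [-3.13, 0.812, 1.634]
contact_force: [-2.9, 6.8, 11.6]
width: 0.19
grasp_force: 30.0
```

```bash
python3 -m pendant '0 0 0 0 0 0;0 0 0 0 0 0;0 0 0 0 0 0;0 0 0 0 0 0' 0.6 && python3 -m pendant '-1.3 28 28 0 0 0;-3 45 65 0.14 0.006 0;-3 55 90 0.28 0.013 0;-3 60 95 0.42 0.019 0;-3 62 95 0.56 0.025 0;-3 62 95 0.7 0.032 0;-3 62 95 0.8 0.036 0;-3 62 95 0.8 0.036 0' 0.8 && python3 - <<'E'
from h import *
import pickle
c=shot('scene','s1.png');P=cloud(c)
s=ctrl.state();print(s['tool_pos'],s['orientation'])
c=shot('wrist');P=cloud(c);M=(abs(P[...,0]-.5375)<.02)&(abs(P[...,1]+.065)<.025)&(P[...,2]>.085)&(P[...,2]<.11);print(P[M].mean(0),P[M].min(0),P[M].max(0))
M=(abs(P[...,0]-.54)<.015)&(P[...,2]>.1)&(P[...,2]<.15)&(P[...,1]<-.09);print(P[M].min(0),P[M].max(0),M.sum())
E
```

```text
time: 4.35
tool_pos: [0.5396, -0.1262, 0.1047]
orientation: [-3.137, 0.799, 1.622]
contact_force: [-0.4, -0.1, -1.1]
width: 0.495
grasp_force: 0.0
time: 5.15
tool_pos: [0.5366, -0.0705, 0.2019]
orientation: [3.137, 0.0, 1.609]
contact_force: [0.2, 0.1, 0.5]
width: 0.799
grasp_force: 0.0
[ 0.53638038 -0.06731467  0.20076762] [3.13977982e+00 7.44903170e-04 1.61386965e+00]
[ 0.53692542 -0.06193339  0.09569068] [ 0.52514899 -0.07526553  0.08500653] [ 0.54876999 -0.0512371   0.09878912]
[ 0.5300309  -0.14692253  0.10009315] [ 0.5496282  -0.1017864   0.12787869] 1167
```

```bash
python3 -m pendant '-1 0 -45 0 0 0;-1 0 -90 0 0 0;-1 0 -120 0 0 0;-1 0 -134 0 0 0;-1 0 -134 0 0 0' && python3 -m pendant '0 0 0 0 0 0;0 0 0 0 0 0;0 0 0 0 0 0;0 0 0 0 0 0;0 0 0 0 0 0;0 0 0 0 0 0' 0 40
```

```text
time: 5.75
tool_pos: [0.5343, -0.0617, 0.0638]
orientation: [-3.137, 0.0, 1.624]
contact_force: [1.0, -0.2, -0.1]
width: 0.799
grasp_force: 0.0
time: 6.35
tool_pos: [0.5358, -0.064, 0.0661]
orientation: [3.141, -0.0, 1.621]
contact_force: [0.1, 0.8, 0.8]
width: 0.325
grasp_force: 0.0
```

```bash
python3 -m pendant '-0.3 6 0 0 0 0;-0.6 14 0 0 0 0;-1 22 0 0 0 0;-1.3 29 0 0 0 0;-1.6 35 0 0 0 0;-1.7 37 0 0 0 0;-1.7 37 0 0 0 0'
```

```text
time: 7.05
tool_pos: [0.5352, -0.0267, 0.0662]
orientation: [3.139, 0.0, 1.621]
contact_force: [4.2, -2.3, 2.1]
width: 0.25
grasp_force: 40.0
```

```bash
python3 -m pendant '-0.1 3 0 0 0 0;-0.2 5 0 0 0 0;-0.2 5 0 0 0 0'; python3 - <<'E'
from h import *
c=shot('top');P=cloud(c)
M=(P[...,2]>.055)&(P[...,2]<.08)&(P[...,1]<-.15)&(P[...,1]>-.26)&(P[...,0]>.40)&(P[...,0]<.68)&(abs(P[...,0]-.54)>.05)
v,u=np.nonzero(M);Q=P[M];a=np.radians(2.61);R=np.array([[np.cos(a),-np.sin(a)],[np.sin(a),np.cos(a)]])
q=(Q[:,:2]-[.5455,-.2307])@R;print(np.percentile(q[:,1],[1,5,50,95,99]))
E
```

```text
time: 7.35
tool_pos: [0.5352, -0.0264, 0.0662]
orientation: [3.138, 0.006, 1.618]
contact_force: [4.5, -10.7, -2.2]
width: 0.251
grasp_force: 40.0
[-0.01628221 -0.00986606  0.03988385  0.05391792  0.05468894]
```

```bash
python3 -m pendant '0 -4 0 0 0 0;0 -4 0 0 0 0;0 -4 0 0 0 0;0 -4 0 0 0 0;0 -4 45 0 0 0;0 -4 90 0 0 0;0 -4 135 0 0 0;0 -8 184 0 0 0' 0.7 && python3 -m pendant '2 -45 0 0 0 0;4 -90 0 0 0 0;5 -130 0 0 0 0;5 -170 0 0 0 0;5 -170 0 0 0 0;5 -170 0 0 0 0' && python3 - <<'E'
from h import *
import pickle
c=shot('wrist','w2.png');pickle.dump(c,open('w2.pkl','wb'));print(ctrl.state()['tool_pos'])
E
```

```text
time: 8.2
tool_pos: [0.5326, -0.0286, 0.2509]
orientation: [-3.139, -0.001, 1.622]
contact_force: [1.0, 0.3, 0.6]
width: 0.702
grasp_force: 0.0
time: 8.8
tool_pos: [0.5381, -0.2002, 0.2495]
orientation: [-3.141, -0.001, 1.619]
contact_force: [-0.3, 0.6, -0.4]
width: 0.698
grasp_force: 0.0
[ 0.53854281 -0.19872035  0.24933009]
```

View pics/w2.png

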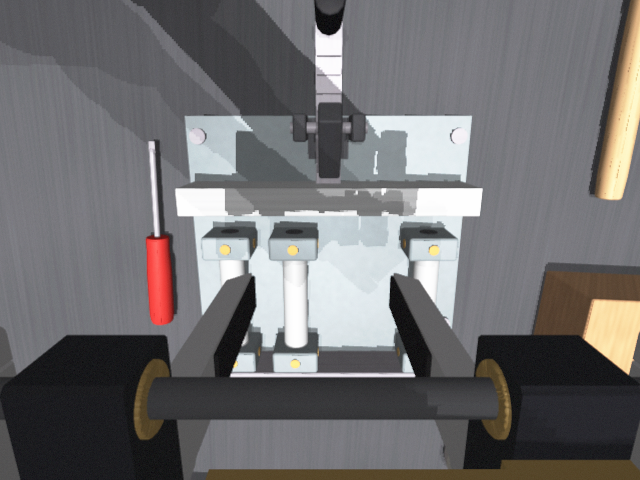

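The bar is back and all three cylinders are free, with their near caps at (230,243), (294,243) and (428,243).

```bash
cat >> h.py <<'E'
def clampq(P,t=(.5455,-.2307),deg=2.61):
    a=np.radians(deg);R=np.array([[np.cos(a),-np.sin(a)],[np.sin(a),np.cos(a)]]);return (P[...,:2]-t)@R,R
def caps(P,xs,ylim,t,deg,z0=.046,z1=.062):
    q,R=clampq(P,t,deg)
    for x in xs:
        M=(P[...,2]>z0)&(P[...,2]<z1)&(abs(q[...,0]-x)<.034)&(q[...,1]>ylim[0])&(q[...,1]<ylim[1])
        if M.sum()<20: print(x,'none');continue
        Q=q[M];lo,hi=np.percentile(Q,[2,98],0);print(x,M.sum(),'lo',lo.round(4),'hi',hi.round(4),'z',np.median(P[M][:,2]).round(4),'wx',(R@[(lo[0]+hi[0])/2,-.07]+t).round(4))
E
python3 - <<'E'
from h import *
import pickle
c=pickle.load(open('w2.pkl','rb'));P=cloud(c)
t=(.5455,-.2307)
caps(P,(-.102,-.034,.102),(-.03,.027),t,2.61)   # near caps
caps(P,(-.034,.102),(-.145,-.12),t,2.61)
caps(P,(-.102,-.034,.102),(-.11,-.03),t,2.61,.03,.046) # barrel
E
```

```text
-0.102 1229 lo [-0.1232 -0.0159] hi [-0.0774  0.0078] z 0.0543 wx [ 0.4485 -0.3052]
-0.034 1202 lo [-0.0576 -0.0152] hi [-0.0122  0.0075] z 0.0542 wx [ 0.5138 -0.3022]
0.102 1205 lo [ 0.0789 -0.0149] hi [0.1246 0.0075] z 0.0542 wx [ 0.6504 -0.296 ]
-0.034 986 lo [-0.0634 -0.1447] hi [-0.005  -0.1203] z 0.0543 wx [ 0.5145 -0.3022]
0.102 252 lo [ 0.0695 -0.1446] hi [ 0.0911 -0.1209] z 0.0534 wx [ 0.6289 -0.297 ]
-0.102 233 lo [-0.1127 -0.1087] hi [-0.0882 -0.0302] z 0.0411 wx [ 0.4483 -0.3052]
-0.034 1679 lo [-0.047  -0.1082] hi [-0.0224 -0.0315] z 0.0417 wx [ 0.514  -0.3022]
0.102 472 lo [ 0.0901 -0.0628] hi [ 0.1142 -0.0303] z 0.0421 wx [ 0.6508 -0.296 ]
```

```bash
python3 -m pendant '37 -32 0 0 0 0;74 -64 -10 0 0 0;111 -97 -50 0 0 0;111 -97 -100 0 0 0;111 -97 -150 0 0 0;111 -97 -195 0 0 0;111 -97 -228 0 0 0;111 -97 -228 0 0 0' 0.55 && python3 -m pendant '0 0 0 0 0 0;0 0 0 0 0 0;0 0 0 0 0 0;0 0 0 0 0 0;0 0 0 0 0 0' 0 50
```

```text
time: 9.65
tool_pos: [0.6494, -0.2932, 0.0178]
orientation: [-3.138, -0.004, 1.623]
contact_force: [0.2, -0.2, 1.5]
width: 0.551
grasp_force: 0.0
time: 10.15
tool_pos: [0.6505, -0.2964, 0.0226]
orientation: [3.14, -0.0, 1.621]
contact_force: [0.3, 1.5, 1.7]
width: 0.265
grasp_force: 50.0
```

```bash
python3 -m pendant '0 0 10 0 0 0;0 0 30 0 0 0;0 0 70 0 0 0;0 0 115 0 0 0;0 0 160 0 0 0;-10 20 195 0 0 0;-20 60 215 0 0 0;-30 105 228 0 0 0' && python3 -m pendant '-10 45 0 0 0 -0.02;-20 90 0 0 0 -0.05;-30 135 0 0 0 -0.08;-40 180 0 0 0 -0.1;-50 225 0 0 0 -0.13;-60 270 0 0 0 -0.16;-71 312 0 0 0 -0.18;-71 312 0 0 0 -0.18' && python3 - <<'E'
from h import *
import pickle
c=shot('wrist','w3.png');pickle.dump(c,open('w3.pkl','wb'));s=ctrl.state();print(s['tool_pos'],s['orientation'],s['contact_force'])
E
```

```text
time: 10.95
tool_pos: [0.6187, -0.1934, 0.252]
orientation: [3.14, 0.002, 1.617]
contact_force: [0.8, 1.2, -4.0]
width: 0.262
grasp_force: 50.0
time: 11.75
tool_pos: [0.5458, 0.1288, 0.2486]
orientation: [-3.136, -0.004, 1.452]
contact_force: [0.7, -0.1, -3.0]
width: 0.265
grasp_force: 50.0
[0.54693338 0.12426772 0.24917537] [-3.13883583e+00 -1.11703668e-03  1.44787584e+00] [ 0.39328906 -1.60861984 -3.5389042 ]
```

View pics/w3.png

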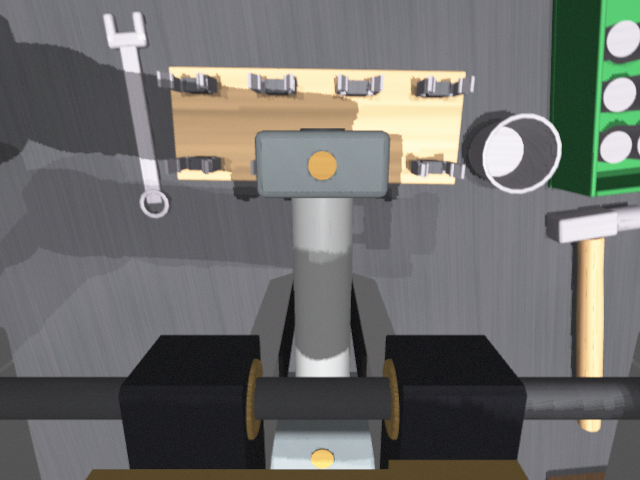

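The rack board spans (170,67) to (465,71) to (460,183), with the four far clips at row 85. The held cylinder's cap is at (322,165).

```bash
python3 - <<'E'
from h import *
import pickle
c=pickle.load(open('w3.pkl','rb'));P=cloud(c)
f=c['frame'][:,:,::-1]
cv2.imwrite('pics/w3c.png',cv2.resize(f[55:205,145:490],None,fx=2.3,fy=2.3,interpolation=cv2.INTER_CUBIC))
m=[(-.145,.055),(.145,.055),(.145,-.055),(-.145,-.055)]
R,t,e=fit(m,[atz(c,*p,.01) for p in [(170,67),(465,71),(460,183),(178,180)]])
print(t,np.degrees(np.arctan2(R[1,0],R[0,0])),e.round(1).tolist())
t=np.array([.5478,.2078])
q,Rr=clampq(P,t,-7.5)
for x in (-.1125,-.0375,.0375,.1125):
  for y in (.036,-.036):
    M=(P[...,2]>.06)&(P[...,2]<.078)&(abs(q[...,0]-x)<.025)&(abs(q[...,1]-y)<.012)
    if M.sum()>5: print(x,y,M.sum(),q[M].min(0).round(4),q[M].max(0).round(4),q[M].mean(0).round(4),P[M][:,2].max())
# held cylinder
s=ctrl.state()
for v in (145,165,190): print('cap',P[v,300],P[v,345])
for v in range(205,370,20): print('barrel',P[v,322].round(4))
E
```

```text
[0.54990434 0.20973638] -7.36902251458311 [[0.7, 0.1], [-2.9, -0.8], [3.2, -0.1], [-0.9, 0.8]]
-0.1125 0.036 394 [-0.132   0.0338] [-0.0932  0.046 ] [-0.1162  0.0397] 0.07479534211565159
-0.1125 -0.036 331 [-0.132  -0.0381] [-0.0936 -0.026 ] [-0.1165 -0.032 ] 0.07580353005773721
-0.0375 0.036 362 [-0.0567  0.0334] [-0.0185  0.0457] [-0.0395  0.0394] 0.07456522487642397
-0.0375 -0.036 83 [-0.0569 -0.0381] [-0.0525 -0.0265] [-0.0545 -0.032 ] 0.073848901847755
0.0375 0.036 359 [0.0184 0.0331] [0.0564 0.0453] [0.0388 0.039 ] 0.07440304151542698
0.1125 0.036 390 [0.0931 0.0327] [0.1314 0.0451] [0.1152 0.0387] 0.07568714812825816
0.1125 -0.036 330 [ 0.0929 -0.039 ] [ 0.1313 -0.027 ] [ 0.1151 -0.0328] 0.07411593613848394
cap [0.54666381 0.20157786 0.28044709] [0.56222099 0.1996976  0.28012999]
cap [0.5457306  0.19475699 0.28027206] [0.56147478 0.19291001 0.28077014]
cap [0.54461254 0.18610162 0.28114516] [0.5605694  0.18407033 0.28030266]
barrel [0.5514 0.1777 0.2699]
barrel [0.5505 0.1698 0.2697]
barrel [0.5495 0.1614 0.269 ]
barrel [0.5484 0.1529 0.2689]
barrel [0.5474 0.1442 0.2688]
barrel [0.5463 0.1353 0.2689]
barrel [0.5453 0.1266 0.2697]
barrel [0.5442 0.1173 0.2699]
barrel [0.543  0.1079 0.2704]
```

View pics/w3c.png

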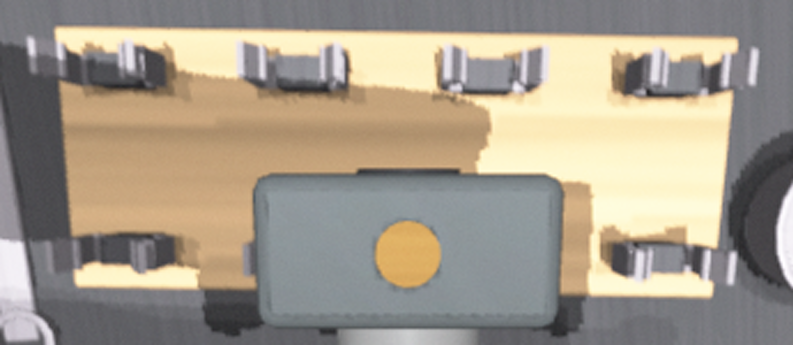

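```bash
cat >> h.py <<'E'
TR=np.array([.5478,.2078])
def held(c,zc,clips=(-.1126,-.0376,.0374,.1124),dy=.0037,row0=205,row1=370,col=322):
    """wrist-frame relative: barrel axis & middle vs clips"""
    P=cloud(c); q,R=clampq(P,TR,-7.5)
    B=P[row0:row1,col-60:col+60];M=(B[...,2]>zc-.012)&(B[...,2]<zc+.03)
    top=[];
    for r in range(B.shape[0]):
        k=M[r]
        if k.sum()>20: top.append([*B[r][k][:,:2].mean(0),np.percentile(B[r][k][:,2],95)])
    top=np.array(top);l=np.polyfit(top[:,1],top[:,0],1);lz=np.polyfit(top[:,1],top[:,2],1)
    C=P[100:230,col-80:col+80];k=(C[...,2]>zc+.018)&(C[...,2]<zc+.032)
    far=np.percentile(C[k][:,1],99.5)
    th=np.arctan(l[0]); my=far-.075*np.cos(th);mx=np.polyval(l,my)
    print('barrel mid',mx,my,'ang',np.degrees(th),'top z',np.polyval(lz,my),'slope',lz[0])
    for x in clips: 
        g=R@[x,dy]+TR;print(x,'delta mm',((g-[mx,my])*1000).round(1))
E
python3 - <<'E'
from h import *
import pickle
held(pickle.load(open('w3.pkl','rb')),.256)
E
```

```text
barrel mid 0.5461665126392674 0.132871747452879 ang 6.8087926720654774 top z 0.27334710970382514 slope -0.0929800507489483
-0.1126 delta mm [-109.5   93.3]
-0.0376 delta mm [-35.2  83.5]
0.0374 delta mm [39.2 73.7]
0.1124 delta mm [113.6  63.9]
```

```bash
python3 -m pendant '15 30 0 0 0 -0.01;38 77 -20 0 0 -0.01;38 77 -65 0 0 -0.01;38 77 -105 0 0 -0.01;38 77 -120 0 0 -0.01;38 77 -120 0 0 -0.01;38 77 -120 0 0 -0.01' && python3 - <<'E'
from h import *
import pickle
c=shot('wrist','w4.png');pickle.dump(c,open('w4.pkl','wb'));s=ctrl.state();print(s['tool_pos'],s['orientation'],s['contact_force'])
P=cloud(c);q,Rr=clampq(P,TR,-7.5)
for x in (-.1125,-.0375,.0375,.1125):
  for y in (.036,-.036):
    M=(P[...,2]>.06)&(P[...,2]<.078)&(abs(q[...,0]-x)<.025)&(abs(q[...,1]-y)<.012)
    if M.sum()>5: print(x,y,M.sum(),q[M].min(0).round(4),q[M].max(0).round(4))
for v in range(200,370,30): print(P[v,322].round(4),q[v,322].round(4))
E
```

```text
time: 12.5
tool_pos: [0.5882, 0.1957, 0.1315]
orientation: [3.139, -0.0, 1.429]
contact_force: [0.3, 1.1, -3.6]
width: 0.264
grasp_force: 50.0
[0.5886616  0.19611122 0.13214975] [ 3.13786177e+00 -1.16915348e-03  1.42933327e+00] [ 0.27248313 -0.00505431 -2.67800984]
-0.1125 0.036 892 [-0.1321  0.0339] [-0.0927  0.0461]
-0.1125 -0.036 776 [-0.1325 -0.0384] [-0.0931 -0.0252]
-0.0375 0.036 731 [-0.0573  0.0336] [-0.0185  0.0458]
-0.0375 -0.036 656 [-0.0571 -0.0387] [-0.0189 -0.0256]
0.1125 0.036 727 [0.093  0.0329] [0.1313 0.0452]
0.1125 -0.036 651 [ 0.0927 -0.0396] [ 0.1309 -0.0263]
[0.5951 0.2466 0.1526] [0.0418 0.0447]
[0.5934 0.2346 0.1522] [0.0417 0.0325]
[0.5915 0.2218 0.151 ] [0.0415 0.0196]
[0.5897 0.2093 0.1523] [0.0414 0.007 ]
[0.5877 0.1952 0.1512] [ 0.0412 -0.0072]
[0.5858 0.1818 0.1525] [ 0.0411 -0.0209]
```

View pics/w4.png

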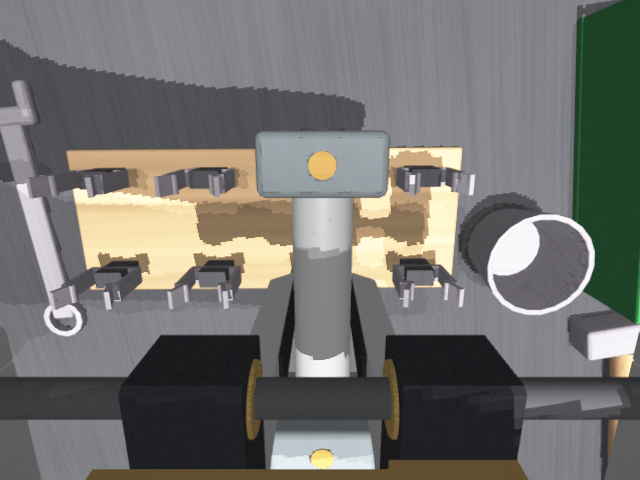

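```bash
python3 -m pendant '-3 9 0 0 0 0.01;-3 9 -15 0 0 0.01;-3 9 -35 0 0 0.01;-3 9 -52 0 0 0.01;-3 9 -58 0 0 0.01;-3 9 -58 0 0 0.01;-3 9 -58 0 0 0.01' && python3 -m pendant '0 0 -6 0 0 0;0 0 -11 0 0 0;0 0 -16 0 0 0;0 0 -20 0 0 0;0 0 -24 0 0 0;0 0 -28 0 0 0;0 0 -31 0 0 0;0 0 -31 0 0 0'
```

```text
time: 13.25
tool_pos: [0.5843, 0.2059, 0.0721]
orientation: [3.141, -0.0, 1.441]
contact_force: [1.2, -0.8, -3.3]
width: 0.265
grasp_force: 50.0
time: 14.05
tool_pos: [0.5846, 0.206, 0.0427]
orientation: [3.14, -0.002, 1.441]
contact_force: [-2.9, -1.1, 13.7]
width: 0.263
grasp_force: 50.0
```

```bash
python3 -m pendant '0 0 -3 0 0 0;0 0 -3 0 0 0'; python3 -m pendant '0 0 3 0 0 0;0 0 3 0 0 0;0 0 3 0 0 0;0 0 3 0 0 0;0 0 40 0 0 0;0 0 85 0 0 0;0 0 130 0 0 0;0 0 170 0 0 0' 0.5; python3 - <<'E'
from h import *
import pickle
c=shot('wrist','w5.png');pickle.dump(c,open('w5.pkl','wb'))
P=cloud(c);q,Rr=clampq(P,TR,-7.5)
M=(abs(q[...,0]-.0375)<.012)&(abs(q[...,1])<.028)&(P[...,2]>.02)&(P[...,2]<.1);print(M.sum(),np.percentile(P[M][:,2],[5,50,95,99]),q[M].mean(0))
M=(abs(q[...,0]-.0375)<.035)&(q[...,1]>.056)&(q[...,1]<.09)&(P[...,2]>.055)&(P[...,2]<.1);print('cap',M.sum(),np.median(P[M][:,2]),q[M].min(0),q[M].max(0))
M=(abs(q[...,0]-.0375)<.035)&(q[...,1]<-.04)&(q[...,1]>-.09)&(P[...,2]>.055)&(P[...,2]<.1);print('cap',M.sum(),np.median(P[M][:,2]),q[M].min(0),q[M].max(0))
E
```

```text
time: 14.25
tool_pos: [0.5846, 0.206, 0.0425]
orientation: [3.141, -0.003, 1.44]
contact_force: [-8.3, -0.9, 33.8]
width: 0.265
grasp_force: 50.0
time: 15.05
tool_pos: [0.5837, 0.2058, 0.2093]
orientation: [3.141, 0.0, 1.441]
contact_force: [1.1, 0.2, 0.3]
width: 0.501
grasp_force: 0.0
1810 [0.0562779  0.061904   0.06400436 0.06465301] [0.03749187 0.00042876]
cap 1989 0.07419781470885983 [0.01245004 0.05672249] [0.06020033 0.08076042]
cap 1939 0.07396612905766986 [ 0.0123787  -0.06903318] [ 0.06033236 -0.04001522]
```

View pics/w5.png

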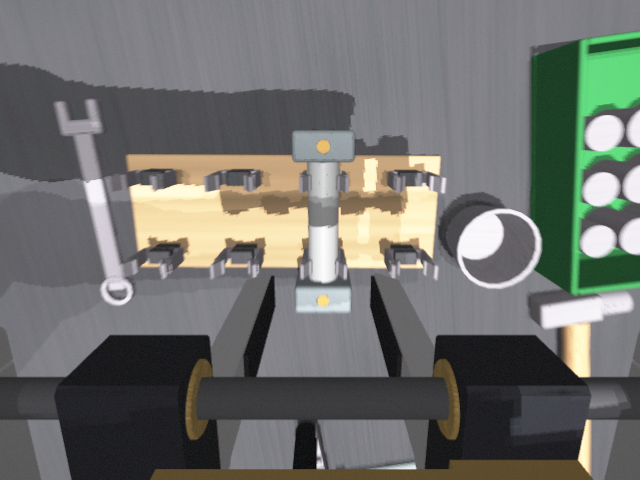

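The first cylinder is seated level, with both cap tops at 0.074 m. Next I'll go back for the others and recheck their places.

```bash
python3 -m pendant '-6 -48 39 0 0 0.02;-12 -97 39 0 0 0.05;-18 -146 39 0 0 0.08;-23 -195 39 0 0 0.1;-28 -244 39 0 0 0.12;-34 -293 39 0 0 0.15;-40 -342 39 0 0 0.18;-45 -391 39 0 0 0.18' && python3 -m pendant '0 -15 0 0 0 0;0 -15 0 0 0 0;0 -15 0 0 0 0' && python3 - <<'E'
from h import *
import pickle
c=shot('wrist');P=cloud(c)
t=(.5455,-.2307)
caps(P,(-.102,-.034),(-.03,.027),t,2.61)
caps(P,(-.034,),(-.145,-.12),t,2.61)
caps(P,(-.102,-.034,),(-.11,-.03),t,2.61,.03,.046)
E
```

```text
time: 15.9
tool_pos: [0.5386, -0.1815, 0.2462]
orientation: [-3.141, -0.001, 1.622]
contact_force: [0.9, 0.3, 0.4]
width: 0.5
grasp_force: 0.0
time: 16.2
tool_pos: [0.5393, -0.1937, 0.246]
orientation: [-3.141, -0.002, 1.621]
contact_force: [0.0, 0.6, -0.6]
width: 0.502
grasp_force: 0.0
-0.102 1228 lo [-0.1233 -0.0153] hi [-0.0775  0.0078] z 0.0543 wx [ 0.4484 -0.3052]
-0.034 1193 lo [-0.0577 -0.015 ] hi [-0.0126  0.0075] z 0.0543 wx [ 0.5136 -0.3022]
-0.034 679 lo [-0.0581 -0.1375] hi [-0.0117 -0.1202] z 0.0546 wx [ 0.5138 -0.3022]
-0.102 751 lo [-0.1126 -0.0803] hi [-0.0885 -0.0307] z 0.042 wx [ 0.4482 -0.3052]
-0.034 1674 lo [-0.0471 -0.1085] hi [-0.0226 -0.0314] z 0.0417 wx [ 0.5139 -0.3022]
```

```bash
python3 -m pendant '-12 -45 0 0 0 0;-26 -92 -10 0 0 0;-26 -101 -55 0 0 0;-26 -101 -105 0 0 0;-26 -101 -155 0 0 0;-26 -101 -200 0 0 0;-26 -101 -228 0 0 0;-26 -101 -228 0 0 0' 0.55 && python3 -m pendant '0 0 0 0 0 0;0 0 0 0 0 0;0 0 0 0 0 0;0 0 0 0 0 0;0 0 0 0 0 0' 0 50 && python3 -m pendant '0 0 10 0 0 0;0 0 30 0 0 0;0 0 70 0 0 0;0 0 115 0 0 0;0 0 160 0 0 0;0 20 195 0 0 0;0 60 215 0 0 0;0 105 228 0 0 0'
```

```text
time: 17.05
tool_pos: [0.5134, -0.293, 0.0163]
orientation: [-3.139, -0.003, 1.624]
contact_force: [-0.8, 0.1, 0.0]
width: 0.546
grasp_force: 0.0
time: 17.55
tool_pos: [0.5137, -0.2952, 0.0191]
orientation: [3.141, -0.001, 1.621]
contact_force: [-0.4, 1.1, 2.1]
width: 0.268
grasp_force: 50.0
time: 18.35
tool_pos: [0.5131, -0.1917, 0.2491]
orientation: [3.139, 0.002, 1.617]
contact_force: [1.8, 1.0, -4.2]
width: 0.264
grasp_force: 50.0
```

```bash
python3 -m pendant '0 49 0 0 0 -0.02;0 98 0 0 0 -0.05;0 147 0 0 0 -0.08;0 196 0 0 0 -0.1;0 245 0 0 0 -0.12;-1 294 0 0 0 -0.15;-2 343 0 0 0 -0.18;-2 392 0 0 0 -0.18' && python3 -m pendant '0 15 -10 0 0 0;0 18 -45 0 0 0;0 18 -90 0 0 0;0 18 -112 0 0 0;0 18 -120 0 0 0;0 18 -120 0 0 0;0 18 -120 0 0 0' && cat >> h.py <<'E'
def chk(x,zc):
    c=shot('wrist');s=ctrl.state();print('tcp',np.round(s['tool_pos'],4),np.round(s['contact_force'],1),s['width'])
    P=cloud(c);q,R=clampq(P,TR,-7.5);row=[]
    for v in range(190,372,6):
        k=(abs(q[v,:,0]-x)<.03)&(P[v,:,2]>zc-.003)&(P[v,:,2]<zc+.016)
        if k.sum()>25:
            lo,hi=np.percentile(q[v,k,0],[1,99])
            if hi-lo<.028: row.append([q[v,k,1].mean(),(lo+hi)/2,np.percentile(P[v,k,2],90)])
    row=np.array(row);l=np.polyfit(row[:,0],row[:,1],1);lz=np.polyfit(row[:,0],row[:,2],1)
    k=(abs(q[...,0]-x)<.035)&(P[...,2]>zc+.019)&(P[...,2]<zc+.034)&(q[...,1]>.02)
    lo,hi=np.percentile(q[k],[1,99],0); my=(lo[1]+hi[1])/2-.063; mx=np.polyval(l,my)
    d=R@[x-mx,.0038-my]*1000
    print(len(row),'mid rack',mx,my,'yaw err',l[0],'slope',lz[0],'axis z',np.polyval(lz,my)-.013,'cap',hi-lo,np.median(P[k][:,2]),'-> move',d.round(1))
E
python3 -c "
from h import *
chk(-.0376,.138)"
```

```text
time: 19.15
tool_pos: [0.5103, 0.2028, 0.2471]
orientation: [-3.141, 0.0, 1.44]
contact_force: [1.0, 0.0, -3.6]
width: 0.26
grasp_force: 50.0
time: 19.85
tool_pos: [0.5124, 0.2188, 0.1281]
orientation: [3.14, -0.001, 1.44]
contact_force: [0.4, -0.0, -3.2]
width: 0.262
grasp_force: 50.0
tcp [0.5125 0.219  0.1283] [ 0.   0.3 -3. ] 0.2645477959634607
23 mid rack -0.036849162178430685 0.0016944783770646427 yaw err 0.0029227877711703715 slope 0.0009042854961031989 axis z 0.13963452198284798 cap [0.04610632 0.02328798] 0.16349557701752648 -> move [-0.5  2.2]
```

```bash
python3 -m pendant '-0.5 2 -20 0 0 0;-0.5 2 -40 0 0 0;-0.5 2 -55 0 0 0;-0.5 2 -59 0 0 0;-0.5 2 -59 0 0 0;-0.5 2 -59 0 0 0' && python3 -m pendant '0 0 -6 0 0 0;0 0 -11 0 0 0;0 0 -16 0 0 0;0 0 -20 0 0 0;0 0 -24 0 0 0;0 0 -28 0 0 0;0 0 -31 0 0 0;0 0 -31 0 0 0'
```

```text
time: 20.5
tool_pos: [0.5116, 0.2211, 0.0686]
orientation: [3.14, -0.001, 1.441]
contact_force: [-0.7, -0.4, -3.9]
width: 0.265
grasp_force: 50.0
time: 21.3
tool_pos: [0.5112, 0.2212, 0.0388]
orientation: [3.141, -0.002, 1.44]
contact_force: [-4.2, -0.6, 20.1]
width: 0.269
grasp_force: 50.0
```

Seated at the expected height, with about 20 N reaction. Release, rise and check.

```bash
python3 -m pendant '0 0 0 0 0 0;0 0 0 0 0 0;0 0 0 0 0 0;0 0 0 0 0 0;0 0 40 0 0 0;0 0 85 0 0 0;0 0 130 0 0 0;0 0 170 0 0 0' 0.5; cat >> h.py <<'E'
def seated(x):
    P=cloud(shot('wrist'));q,Rr=clampq(P,TR,-7.5)
    for a,b in ((.05,.1),(-.1,-.045)):
        M=(abs(q[...,0]-x)<.03)&(q[...,1]>a)&(q[...,1]<b)&(P[...,2]>.06)&(P[...,2]<.1);print('cap',M.sum(),np.median(P[M][:,2]),q[M].min(0),q[M].max(0))
E
python3 -c "
from h import *
seated(-.0376)"
python3 -m pendant '-9 -48 39 0 0 0.02;-18 -97 39 0 0 0.05;-27 -146 39 0 0 0.08;-36 -195 39 0 0 0.1;-45 -244 39 0 0 0.12;-54 -293 39 0 0 0.15;-60 -342 39 0 0 0.18;-62 -390 39 0 0 0.18' && python3 -m pendant '0 -25 0 0 0 0;0 -25 0 0 0 0;0 -25 0 0 0 0' && python3 - <<'E'
from h import *
print(ctrl.state()['tool_pos'])
c=shot('wrist','w6.png');P=cloud(c)
t=(.5455,-.2307)
caps(P,(-.102,),(-.03,.027),t,2.61)
caps(P,(-.102,),(-.145,-.12),t,2.61)
caps(P,(-.102,),(-.11,-.03),t,2.61,.03,.046)
E
```

```text
time: 22.1
tool_pos: [0.5108, 0.2209, 0.2085]
orientation: [3.141, 0.0, 1.44]
contact_force: [0.3, 0.4, -1.5]
width: 0.498
grasp_force: 0.0
cap 2087 0.0740925290079329 [-0.06212618  0.05022187] [-0.0140561   0.07930539]
cap 1761 0.07409032142147481 [-0.06224352 -0.07121826] [-0.01447931 -0.04517719]
time: 22.95
tool_pos: [0.4482, -0.1637, 0.2456]
orientation: [-3.142, -0.001, 1.622]
contact_force: [2.4, 0.3, 0.1]
width: 0.498
grasp_force: 0.0
time: 23.25
tool_pos: [0.4488, -0.187, 0.2453]
orientation: [-3.141, -0.001, 1.62]
contact_force: [0.1, -0.7, -0.9]
width: 0.496
grasp_force: 0.0
[ 0.44884125 -0.1870125   0.24530028]
-0.102 1183 lo [-0.1235 -0.0159] hi [-0.0784  0.0078] z 0.0543 wx [ 0.4479 -0.3052]
-0.102 266 lo [-0.1243 -0.1264] hi [-0.0776 -0.1201] z 0.0544 wx [ 0.4479 -0.3052]
-0.102 1668 lo [-0.1131 -0.1082] hi [-0.0883 -0.0317] z 0.0417 wx [ 0.4481 -0.3052]
```

```bash
python3 -m pendant '-1 -48 0 0 0 0;-1 -95 -5 0 0 0;-1 -117 -50 0 0 0;-1 -117 -100 0 0 0;-1 -117 -150 0 0 0;-1 -117 -195 0 0 0;-1 -117 -223 0 0 0;-1 -117 -223 0 0 0' 0.55 && python3 -m pendant '0 0 0 0 0 0;0 0 0 0 0 0;0 0 0 0 0 0;0 0 0 0 0 0;0 0 0 0 0 0' 0 50 && python3 -m pendant '0 0 10 0 0 0;0 0 30 0 0 0;0 0 70 0 0 0;0 0 115 0 0 0;0 0 160 0 0 0;0 20 195 0 0 0;0 60 215 0 0 0;0 105 228 0 0 0'
```

```text
time: 24.1
tool_pos: [0.4467, -0.3003, 0.0192]
orientation: [-3.136, -0.006, 1.623]
contact_force: [0.6, 0.6, -0.1]
width: 0.55
grasp_force: 0.0
time: 24.6
tool_pos: [0.4486, -0.3046, 0.0243]
orientation: [3.14, 0.001, 1.621]
contact_force: [-2.0, 0.6, 7.6]
width: 0.269
grasp_force: 50.0
time: 25.4
tool_pos: [0.4481, -0.1994, 0.253]
orientation: [3.139, 0.001, 1.617]
contact_force: [0.9, 1.3, -3.9]
width: 0.264
grasp_force: 50.0
```

```bash
python3 -m pendant '0 49 0 0 0 -0.02;0 98 0 0 0 -0.05;0 147 0 0 0 -0.08;0 196 0 0 0 -0.1;-3 245 0 0 0 -0.12;-6 294 0 0 0 -0.15;-9 343 0 0 0 -0.18;-11 392 0 0 0 -0.18' && python3 -m pendant '0 34 -10 0 0 0;0 34 -45 0 0 0;0 34 -90 0 0 0;0 34 -112 0 0 0;0 34 -120 0 0 0;0 34 -120 0 0 0;0 34 -120 0 0 0' && python3 -c "
from h import *
chk(-.1126,.138)"
```

```text
time: 26.2
tool_pos: [0.4358, 0.1947, 0.2512]
orientation: [-3.141, -0.001, 1.44]
contact_force: [1.8, -0.1, -5.0]
width: 0.265
grasp_force: 50.0
time: 26.9
tool_pos: [0.4381, 0.2269, 0.132]
orientation: [3.14, -0.001, 1.44]
contact_force: [1.1, 1.2, -3.4]
width: 0.266
grasp_force: 50.0
tcp [0.4382 0.227  0.1322] [-0.2 -0.6 -3. ] 0.26544292312217954
25 mid rack -0.11151767621070639 0.006738853561337743 yaw err 0.0019472308433761325 slope 0.0023783464082711247 axis z 0.13830455860740312 cap [0.04624298 0.02348664] 0.16215154725163022 -> move [-1.5 -2.8]
```

```bash
python3 -m pendant '-1.5 -2.5 -20 0 0 0;-1.5 -2.5 -40 0 0 0;-1.5 -2.5 -54 0 0 0;-1.5 -2.5 -58 0 0 0;-1.5 -2.5 -58 0 0 0;-1.5 -2.5 -58 0 0 0' && python3 -m pendant '0 0 -6 0 0 0;0 0 -11 0 0 0;0 0 -16 0 0 0;0 0 -20 0 0 0;0 0 -24 0 0 0;0 0 -28 0 0 0;0 0 -31 0 0 0;0 0 -31 0 0 0'
```

```text
time: 27.55
tool_pos: [0.4366, 0.2246, 0.0738]
orientation: [3.14, -0.001, 1.441]
contact_force: [0.4, -0.3, -3.1]
width: 0.264
grasp_force: 50.0
time: 28.35
tool_pos: [0.4361, 0.2243, 0.0439]
orientation: [3.141, -0.003, 1.44]
contact_force: [-4.5, -0.8, 27.5]
width: 0.265
grasp_force: 50.0
```

```bash
python3 -m pendant '0 0 1 0 0 0;0 0 1 0 0 0;0 0 1 0 0 0;0 0 1 0 0 0;0 0 40 0 0 0;0 0 85 0 0 0;0 0 130 0 0 0;0 0 170 0 0 0' 0.5; python3 -c "
from h import *
seated(-.1126)"
python3 -m pendant '16 -44 0 0 0 0.04;32 -88 0 0 0 0.08;48 -130 0 0 0 0.12;64 -170 0 0 0 0.16;82 -210 0 0 0 0.18;99 -251 0 0 0 0.18;99 -251 0 0 0 0.18;99 -251 0 0 0 0.18' 0.7; python3 - <<'E'
from h import *
c=shot('top','t2.png');P=cloud(c);q,R=clampq(P,TR,-7.5)
for x in (-.1126,-.0376,.0374):
    for a,b in ((.05,.1),(-.1,-.045)):
        M=(abs(q[...,0]-x)<.03)&(q[...,1]>a)&(q[...,1]<b)&(P[...,2]>.05);print(x,M.sum(),np.median(P[M][:,2]),q[M].min(0),q[M].max(0))
s=ctrl.state();print(s['tool_pos'])
c=shot('wrist');P=cloud(c)
M=(abs(P[...,0]-.536)<.02)&(abs(P[...,1]+.027)<.025)&(P[...,2]>.085)&(P[...,2]<.11);print(np.percentile(P[M],[1,50,99],0))
E
```

```text
time: 29.15
tool_pos: [0.4356, 0.224, 0.2134]
orientation: [3.141, 0.001, 1.44]
contact_force: [0.4, 1.3, -0.8]
width: 0.503
grasp_force: 0.0
cap 2029 0.07410405808925635 [-0.13705864  0.0501835 ] [-0.0889883   0.07861383]
cap 1718 0.07409050368888503 [-0.13728376 -0.07084541] [-0.0892141  -0.04507031]
time: 30.0
tool_pos: [0.5343, -0.0279, 0.2113]
orientation: [-3.141, -0.0, 1.618]
contact_force: [0.2, 0.8, -0.1]
width: 0.698
grasp_force: 0.0
-0.1126 264 0.07354014394791375 [-0.13687462  0.05028677] [-0.08898914  0.07617271]
  return _methods._mean(a, axis=axis, dtype=dtype,
  ret = ret.dtype.type(ret / rcount)
Traceback (most recent call last):
ValueError: zero-size array to reduction operation minimum which has no identity
```

View pics/t2.png

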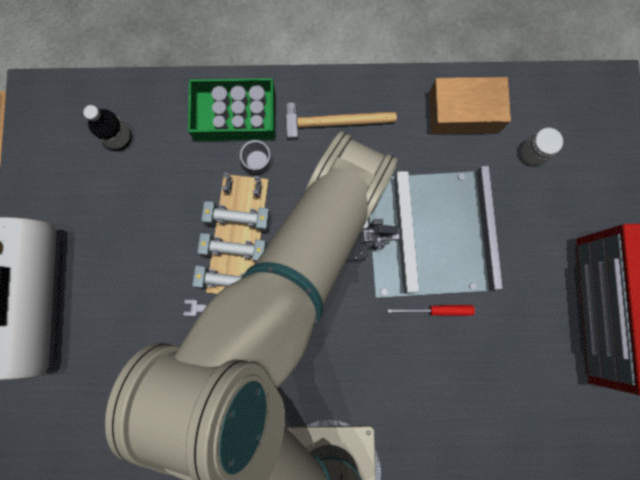

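The top view shows all three cylinders in clips (rows 217, 246 and 275), the clamp empty and the bar back. Next I'll grip the handle and push it home.

```bash
python3 -m pendant '1 1 -45 0 0 0;1 1 -90 0 0 0;1 1 -130 0 0 0;1 1 -145 0 0 0;1 1 -145 0 0 0' 0.7 && python3 -m pendant '0 0 0 0 0 0;0 0 0 0 0 0;0 0 0 0 0 0;0 0 0 0 0 0;0 0 0 0 0 0;0 0 0 0 0 0;0 0 0 0 0 0' 0 40 && python3 -m pendant '0.3 -6 0 0 0 0;0.6 -14 0 0 0 0;1 -22 0 0 0 0;1.3 -29 0 0 0 0;1.6 -35 0 0 0 0;1.7 -38 0 0 0 0;1.8 -40 0 0 0 0;1.8 -40 0 0 0 0'
```

```text
time: 30.55
tool_pos: [0.5332, -0.0232, 0.0644]
orientation: [-3.136, -0.001, 1.624]
contact_force: [-0.6, -0.4, 0.2]
width: 0.7
grasp_force: 0.0
time: 31.25
tool_pos: [0.5352, -0.0257, 0.0671]
orientation: [-3.141, -0.001, 1.621]
contact_force: [-3.0, -0.4, 5.7]
width: 0.254
grasp_force: 40.0
time: 32.05
tool_pos: [0.5369, -0.0607, 0.0671]
orientation: [-3.14, -0.008, 1.623]
contact_force: [-2.5, 9.8, 10.5]
width: 0.247
grasp_force: 40.0
```

```bash
python3 -m pendant '0.1 -3 0 0 0 0;0.1 -3 0 0 0 0'; python3 -m pendant '0 5 0 0 0 0;0 5 0 0 0 0;0 5 0 0 0 0;0 5 0 0 0 0;0 5 45 0 0 0;0 5 90 0 0 0;0 5 135 0 0 0;0 5 150 0 0 0' 0.7; python3 - <<'E'
from h import *
print(ctrl.state()['tool_pos'])
c=shot('wrist','w7.png');P=cloud(c);q,R=clampq(P)
M=(abs(q[...,0])<.02)&(abs(q[...,1]-.167)<.025)&(P[...,2]>.085)&(P[...,2]<.11);print('handle',np.percentile(P[M],[1,50,99],0))
M=(abs(q[...,0])<.014)&(P[...,2]>.08)&(P[...,2]<.15)&(q[...,1]<.14)&(q[...,1]>.07);print('tab',np.percentile(P[M],[1,50,99],0),np.percentile(q[M],[1,99],0),M.sum())
E
```

```text
time: 32.25
tool_pos: [0.5369, -0.061, 0.0671]
orientation: [-3.139, -0.012, 1.625]
contact_force: [-3.0, 15.4, 11.0]
width: 0.25
grasp_force: 40.0
time: 33.05
tool_pos: [0.5396, -0.0655, 0.2209]
orientation: [3.135, 0.002, 1.619]
contact_force: [0.4, 0.3, -0.7]
width: 0.699
grasp_force: 0.0
[ 0.53958906 -0.06554424  0.22090413]
handle [[ 0.52605419 -0.07341678  0.0857395 ]
 [ 0.53712992 -0.06189147  0.09626814]
 [ 0.54786864 -0.05173212  0.0980195 ]]
tab [[ 0.53087702 -0.15880809  0.08818713]
 [ 0.53989486 -0.11613275  0.11704099]
 [ 0.54920567 -0.10233044  0.12699101]] [[-0.00928917  0.07180221]
 [ 0.00815971  0.1284555 ]] 1181
```

View pics/w7.png

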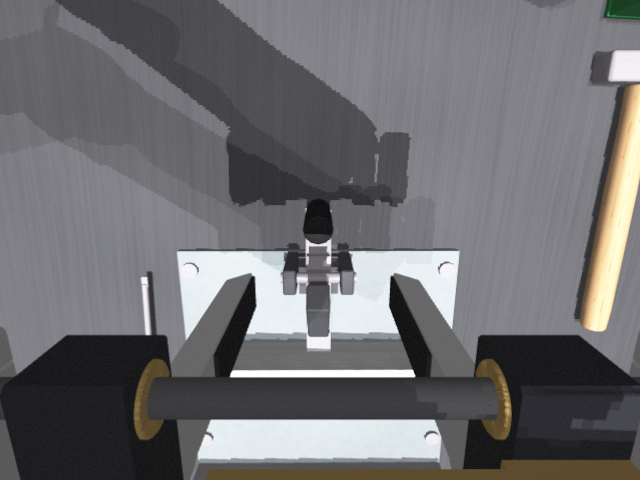

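```bash
python3 -m pendant '0 0 -5 -0.14 -0.006 0;0 0 -15 -0.28 -0.013 0;-1 0 -21 -0.42 -0.019 0;-1 -2 -21 -0.56 -0.025 0;-1 -5 -25 -0.7 -0.032 0;-1 -10 -35 -0.8 -0.036 0;-1 -25 -70 -0.8 -0.036 0;-1 -32 -88 -0.8 -0.036 0' 0.6 && python3 -m pendant '0 0 0 0 0 0;0 -10 -10 0 0 0;0 -20 -20 0 0 0;0.5 -28 -28 0 0 0;0.5 -28 -28 0 0 0;0.5 -28 -28 0 0 0'
```

```text
time: 33.9
tool_pos: [0.535, -0.096, 0.1253]
orientation: [-3.129, 0.804, 1.63]
contact_force: [-0.8, -0.3, -0.0]
width: 0.601
grasp_force: 0.0
time: 34.5
tool_pos: [0.5373, -0.1238, 0.1012]
orientation: [-3.137, 0.801, 1.622]
contact_force: [-0.3, -0.5, -0.0]
width: 0.597
grasp_force: 0.0
```

```bash
python3 -m pendant '2.5 -2 3 0 0 0;2.5 -2 3 0 0 0;2.5 -2 3 0 0 0;2.5 -2 3 0 0 0;2.5 -2 3 0 0 0;2.5 -2 3 0 0 0;2.5 -2 3 0 0 0' 0 30 && python3 -m pendant '0.3 -7.5 -1.2 0.14 0.006 0;0.7 -14.9 -3.5 0.28 0.013 0;1 -21.8 -6.8 0.42 0.019 0;1.3 -28.3 -11.1 0.56 0.025 0;1.6 -34.1 -16.2 0.7 0.032 0;1.7 -37.7 -20.3 0.8 0.036 0;1.8 -39 -22 0.84 0.038 0;1.8 -39 -22 0.84 0.038 0'
```

```text
time: 35.2
tool_pos: [0.5399, -0.1256, 0.1038]
orientation: [-3.137, 0.801, 1.623]
contact_force: [0.9, 0.5, 0.6]
width: 0.192
grasp_force: 30.0
time: 36.0
tool_pos: [0.5417, -0.1623, 0.0824]
orientation: [3.141, -0.049, 1.619]
contact_force: [0.7, 6.6, 9.0]
width: 0.187
grasp_force: 30.0
```

```bash
python3 -m pendant '0 -1 -4 0 0 0;0 -1 -4 0 0 0' && python3 -m pendant '0 1 2 -0.04 0 0;0 1 2 -0.04 0 0;0 1 2 -0.04 0 0;0 1 2 -0.04 0 0;0 1 45 -0.04 0 0;0 1 90 -0.04 0 0;0 10 135 -0.04 0 0;0 12 170 -0.04 0 0' 0.6; python3 - <<'E'
from h import *
print(ctrl.state()['tool_pos'])
c=shot('wrist','w8.png');P=cloud(c);c0=__import__('pickle').load(open('w1.pkl','rb'));P0=cloud(c0)
for X in (P0,P):
    q,R=clampq(X)
    M=(abs(q[...,0])<.012)&(X[...,2]>.1)&(X[...,2]<.13)&(q[...,1]<.13)&(q[...,1]>.03);print('tab',np.percentile(X[M],[1,50,99],0),np.polyfit(q[M][:,1],X[M][:,2],1),M.sum())
    M=(abs(q[...,0])<.02)&(abs(q[...,1]-.167)<.025)&(X[...,2]>.085)&(X[...,2]<.11);print('handle',np.percentile(X[M],[1,50,99],0)[:,1])
c=shot('scene','s2.png')
cv2.imwrite('pics/s2.png',cv2.resize(c['frame'][140:400,90:470,::-1],None,fx=2,fy=2))
E
```

```text
time: 36.2
tool_pos: [0.5419, -0.1635, 0.0809]
orientation: [3.14, -0.045, 1.621]
contact_force: [-4.2, 7.1, 26.8]
width: 0.19
grasp_force: 30.0
time: 37.0
tool_pos: [0.5415, -0.1539, 0.25]
orientation: [-3.141, -0.0, 1.62]
contact_force: [-0.1, -1.3, -0.0]
width: 0.599
grasp_force: 0.0
[ 0.54151246 -0.15389037  0.24998756]
tab [[ 0.53338853 -0.17405564  0.10168934]
 [ 0.54198925 -0.16231775  0.1053118 ]
 [ 0.55077641 -0.15211424  0.10694982]] [-0.03103547  0.1072955 ] 540
handle [-0.07423132 -0.0632073  -0.05257053]
tab [[ 0.53296888 -0.17343926  0.10130735]
 [ 0.54188571 -0.16206716  0.10524456]
 [ 0.55051702 -0.15216445  0.10688177]] [-0.03124753  0.10723472] 555
handle [-0.07434717 -0.06338306 -0.05250197]
```

View pics/s2.png

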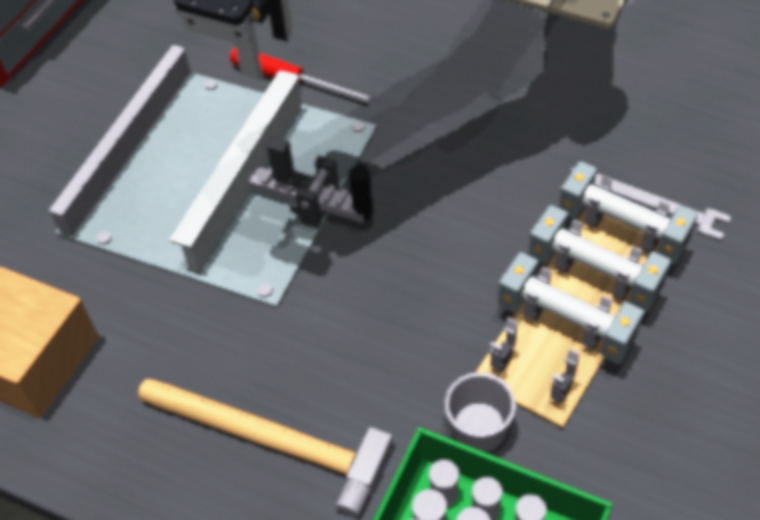

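The picture shows the pawl tab upright at crop (280,160), the bar home, and three cylinders in clips near (590,250). The tab and handle measure within 1 mm of where they started. I'm handing in the job.

```bash
python3 -c "
from cell import ctrl
print(ctrl.finish_job())"
```

```text
the job is handed in; nothing more can be done
None
```

The job is handed in at about 37 s: all three cylinders present are clipped level into the rack, the clamp bar is fully home and the pawl is down.

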